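# Load the T-coupon on the slide jig and hold it down for tacking

## Task

Push the carriage along its slide until it clicks home against the stop at the welding station. Then take the T-coupon that has two holes, set it down fully over the carriage's two dowels so that its plate lies flat on the carriage, and finish while still gripping it by its upright web and pressing it firmly down, as for tacking: do not let go. Leave the one-hole coupon and the other things on the table where they are.

Things in the scene. Friction and masses are not known exactly. Their poses are not given: they have to be found in the camera images.
- bed: Aluminium slide bed bolted to the table, 110 mm wide, 420 mm long along its own y axis; origin on the table under its middle. Two steel rails run along its y. A dark steel end stop stands across it near its +y end (that end is the welding station); bed z is up.
- carriage (a joint): Travel of the dark steel carriage along the bed's +y, in m: 0 = far back, 0.160 = against the end stop at the welding station, where a spring detent has clicked. About 2 N of friction, and about 6 N to pass the detent in the last 10 mm; it then stays by itself.
- nest (a point): Middle of the carriage's flat top face, 45 mm above the table; axes as the bed's (y = direction of travel to the station). The face is 90 mm (x) wide. Two upright 10 mm steel dowels stand on it at (x, y) = (+21, +45) and (-21, -45) mm; they are 22 mm high, their upper 10 mm tapering to 4 mm.
- tab (a point): Upright flat aluminium push tab at the trailing end of the carriage, 98 mm behind the nest: 40 mm wide across the travel (x), 12 mm thick along it (y), standing from the carriage face to 52 mm above it. This point is in its middle, 45 mm above the face (90 mm above the table). Axes as the bed's.
- coupon_mid (a point): Aluminium T-coupon with TWO holes, lying loose on the table: base plate 70 (x) x 130 (y) x 8 mm, and an upright web 10 mm thick (x), 120 mm long (y) that rises from the plate to 53 mm above the underside, along the plate's middle. Through holes of 13 mm at (+21, +45) and (-21, -45) mm, so it fits the dowels either way round (half turn about z). This point is on its middle axis, 26.5 mm above the underside; z up. About 0.32 kg.
- odd_coupon_mid (a point): Bystander: a T-coupon of the same make and size but with only ONE hole, at (+21, +45) mm; it does not fit. Point as for the other. The two may lie in each other's places.
- spray_can: Bystander: spray can, 60 mm across, 170 mm high; origin under its middle.
- chipping_hammer: Bystander: hammer lying between the robot and the slide bed.
- wire_brush: Bystander: brush lying beyond the slide bed.
- magnet_square: Bystander: red welding square standing on the table, 100 mm long, 100 mm high; origin under its middle.
- tip_jar: Bystander: closed white jar, 56 mm across, 70 mm high; origin under its middle.
- marker: Bystander: marker pen, 130 mm, lying on the table near the robot.
Mind the look-alikes: they are no part of the job. Leave any blue or yellow look-alike of the part that bears coupon_mid alone.

How it is judged (in metres and radians):
On the way, in this order (a step that is already met when the one before it is completed fails the run):
1. the carriage is pushed home into the detent at the station (value of joint carriage above 0.156 m), for 0.2 s.
2. the two-hole coupon is seated over both dowels, with the carriage home (value of joint carriage above 0.156 m and horizontal distance between coupon_mid and nest below 0.004 m and z of coupon_mid in the frame of nest between 0.0235 and 0.0285 m and angle between the y axis of coupon_mid and the y axis of nest, either way round below 0.06 rad and angle between coupon_mid's own z axis and vertical below 0.05 rad), for 0.2 s.
At the end, for the whole second after the job is handed in: The carriage is within 4 mm of the end stop; the two-hole coupon is centred on the nest within 4 mm and 0.06 rad (either way round), flat, its underside within 2 mm of the carriage face; the fingers still hold it and it bears on the carriage with more than 8 N (its weight is about 3 N), steadily (all of step 2 and contact force between coupon and carriage above 8 N and contact force between the fingers and coupon above 3 N and linear speed of coupon below 0.02 m/s); the arm keeps its last pose, push and grip.
It fails at once if the one-hole coupon is moved more than 30 mm (distance of odd_coupon_mid from where it was at the start of the episode above 0.03 m).
It fails at once if another thing on the table is moved more than 30 mm (distance of any of spray_can, chipping_hammer, wire_brush, magnet_square, tip_jar, marker from where it was at the start of the episode above 0.03 m).
It also fails if it takes over 54 s, if anything falls off the work surface, if the arm or the gripper's body presses on something with over 40 N, if the wrist force passes 120 N, or if a joint passes its speed limit or range.

## Robot

A 6-joint arm with a two-finger parallel gripper is mounted at the origin on the work surface. World frame = base frame: x ahead of the robot, y to its left, z up, the work surface at z = 0. Lengths are in mm, angles in degrees, forces in N, time in s.
With the tool pointing down it reaches from about 250 to 775 mm from the base axis. Payload 8.9 kg.
Tool frame: the origin (TCP) lies at the very end of the fingers, on their centre line; the grasp point (between the pads) lies 19 mm behind it (ctrl.hold_point_z is the distance from the TCP to the grasp point, in mm); z points along the fingers, y is the line along which they close (so a half turn about z gives the same grasp; the last joint's range is limited). The gripper opens to 85 mm and grips with 20 to 120 N. Pads are 22 mm wide; open, the fingers measure 114 mm over their backs; the gripper's body (76 mm by 85 mm) begins 54 mm behind the grasp point. The pads swing forward as they close: fully open they stand 13 mm farther back than shut.
Start: joints at [-75.877, 16.656, -8.789, 64.555, 0, 82.019], TCP at [197.559, -486.409, 231.305] pointing down, gripper open.
Joint ranges: [-144.48, 144.48], [-52.06, 99.96], [-74.48, 78.29], [-112.23, 115.85], [-86.99, 84.42], [-180, 180]. Speed limits (degrees/s): [127.2, 127.2, 159.86, 180, 180, 180].

## Interface

Orientations are given as a 3x3 rotation matrix whose columns are the frame's x, y, z axes.
In Python, from workcell import ctrl gives the robot as it stands. The module is installed in compiled form; this text tells all that it offers.
- The arm moves only by the tool jog_arm, never from a script. Its argument "plan" is a list of rows, each an object with "gripper": the finger opening in m, from 0 to 0.0854; "offset": the shift along the tool's x, y, z in m, a list of three; "dr": the turn, a rotation vector about the tool's x, y, z in degrees, a list of three. In form: [{"gripper": gripper, "offset": [x, y, z], "dr": [ax, ay, az]}, ...]. A call has 1 to 10 rows; each row is the pose to reach, as a shift and turn from the pose commanded when the call began, along the tool's axes at that moment; what a row does not reach only later rows make up. A row lasts 1/12 s, in which the tool goes at most 41.7 mm and 7.16 degrees, less where a joint would pass 70% of its speed; a pose out of reach is approached as far as the arm can. A call with a gripper value outside its range is refused whole. The fingers move at their own pace and stop on an object; the grip force is fixed at half the most. Time passes only in rows, so rows that repeat a pose let the fingers close. It gives the time, the measured TCP pose, the force, the opening and the grip force at its end, in the units of the state.
- ctrl.sense(): the state, without advancing time (a new reading comes with each control period).
- ctrl.get_image(name): name is "scene" or "top"; returns the picture (480x640x3 uint8, blue, green, red); there is no depth.
- ctrl.calibration(name): a dict with "camera_matrix" (3x3 intrinsics, pixels), "dist" ([k1, k2, p1, p2, k3] as OpenCV has them; the pictures are not rectified), "extrinsics" (4x4, takes a point from camera to world coordinates). Camera axes: x right, y up, looking along -z (the intrinsics and any distortion apply to the point x, -y, -z); pixel columns grow to the right and rows downward; lengths in mm; the calibration is good to about 2 mm. A picture is of the moment at which its call begins. calibration takes no time and is no camera call.
- ctrl.finish_job(): hands the job in; it is judged then, once.
Trained networks look in the newest picture that a camera, given by its name, has taken for a name from the list of things; names that differ only in an ending like _2 or _b are one class to them, and where a whole thing is asked for, a point or a joint stands for the part that bears it (a point fixed in the world has none). Each returns a list of dicts, best first, with "score" (0 to 1); they miss things now and then, are a little off and sometimes report something else, mostly with a low value. They report only what shows in the picture. A call takes as long as a camera call. They do not tell look-alikes from the thing itself.
- ctrl.find_in(camera, thing): "at" ([x, y, z] in mm, in world coordinates, good to about 4 mm: the middle of the surface that is visible of it).
The state is a dict: "t": time; "qpos": joint angles; "qd": joint speeds; "effort": joint torques, N m; "tcp_pos": TCP position; "ee_rot": TCP orientation; "ft_force": force on the tool from outside, world axes, zero at the start; "wrist_torque": the same for the moment, N m; "width": finger opening in mm; "finger_force": force on a finger pad.
Only numpy, scipy, OpenCV 4.12 (cv2) and the standard library are available. Lean on these libraries where they do the work, as an engineer would, in place of code of your own. Each camera call takes 0.05 s, during which the arm holds its last target. There are 200 camera calls.

## Working session

There is one attempt and no reset: what is moved stays moved. The work goes in short steps, Python scripts to look and compute and a tool call to move; the robot and the scene stay as the last step left them, time stands still between calls to the robot, and variables do not carry over. Pictures are saved under pics/ and viewed, at most 10 in all, crops included, and the job is handed in when it is done.

Besides the shell and the picture viewer there is one more tool, called as name([rows], argument=value, ...), one row to a line, values as JSON. jog_arm: Moves the arm, as the interface text tells. Its arguments: {"type":"object","properties":{"plan":{"type":"array","items":{"type":"object","properties":{"gripper":{"type":"number"},"offset":{"type":"array","items":{"type":"number"}},"dr":{"type":"array","items":{"type":"number"}}}}}},"required":["plan"]}

```bash
mkdir -p pics; cat > h.py <<'E'
import numpy as np, cv2
from workcell import ctrl
def cal(n):
    c=ctrl.calibration(n); return np.array(c["camera_matrix"],float),np.array(c["dist"],float),np.array(c["extrinsics"],float)
def ray(n,uv,z):
    K,d,E=cal(n); p=cv2.undistortPoints(np.array(uv,float).reshape(-1,1,2),K,d)[:,0]
    v=np.c_[p[:,0],-p[:,1],-np.ones(len(p))]@E[:3,:3].T; o=E[:3,3]
    return o+v*((z-o[2])/v[:,2:3])
def proj(n,P):
    K,d,E=cal(n); q=(np.array(P,float).reshape(-1,3)-E[:3,3])@E[:3,:3]; q=q*[1,-1,-1]
    return cv2.projectPoints(q,np.zeros(3),np.zeros(3),K,d)[0][:,0]
E
python3 - <<'E'
from h import *
np.set_printoptions(precision=1,suppress=True)
for n in ("top","scene"):
    cv2.imwrite(f"pics/{n}0.png",ctrl.get_image(n)); K,d,E=cal(n); print(n,K,d,E)
for n in ("top","scene"):
    for t in "bed carriage tab coupon_mid odd_coupon_mid spray_can chipping_hammer".split():
        print(n,t,[(np.round(r["at"]),round(r["score"],2)) for r in ctrl.find_in(n,t)])
print(ctrl.sense())
E
```

```text
top [[459.8   0.  315.2]
 [  0.  459.8 237. ]
 [  0.    0.    1. ]] [0. 0. 0. 0. 0.] [[   0.     1.    -0.2  351.8]
 [  -1.     0.    -0.    11.7]
 [  -0.     0.2    1.  1126.2]
 [   0.     0.     0.     1. ]]
scene [[578.8   0.  325.3]
 [  0.  578.8 240.4]
 [  0.    0.    1. ]] [-0.1  0.   0.   0.   0. ] [[   0.6   -0.6    0.5 1283.9]
 [   0.8    0.4   -0.4 -506.8]
 [   0.     0.6    0.8 1219.1]
 [   0.     0.     0.     1. ]]
top bed [(array([582.,  43.,  25.]), 0.67)]
top carriage [(array([578., -20.,  44.]), 0.95)]
top tab [(array([581., -21.,  44.]), 0.96)]
top coupon_mid [(array([ 789., -296.,    7.]), 0.82), (array([ 614., -289.,   10.]), 0.79), (array([ 687., -465.,    7.]), 0.75), (array([ 478., -441.,   11.]), 0.71)]
top odd_coupon_mid [(array([ 446., -264.,    7.]), 0.68), (array([419., 272.,  48.]), 0.45), (array([388.,  70.,  25.]), 0.36)]
top spray_can [(array([390.,  67.,  27.]), 0.64), (array([487., 426., 153.]), 0.56)]
top chipping_hammer [(array([390.,  70.,  26.]), 0.75)]
scene bed [(array([602.,  21.,  28.]), 0.67)]
scene carriage [(array([586., -23.,  42.]), 0.97)]
scene tab [(array([587., -23.,  46.]), 0.68)]
scene coupon_mid [(array([ 793., -305.,   12.]), 0.8), (array([ 497., -447.,   10.]), 0.7), (array([ 707., -473.,    7.]), 0.63), (array([ 623., -292.,    5.]), 0.61)]
scene odd_coupon_mid []
scene spray_can []
scene chipping_hammer [(array([404.,  58.,  22.]), 0.78)]
{'t': 0.8, 'qpos': array([-75.9,  16.7,  -8.8,  64.6,  -0. ,  82. ]), 'qd': array([ 0. , -0.1,  0. , -0. ,  0. ,  0. ]), 'effort': array([ -0. , -53.7,  33.2,   0. ,  -0. ,   0. ]), 'tcp_pos': array([ 197.5, -486.4,  231.3]), 'ee_rot': array([[ 0.9,  0.4, -0. ],
       [ 0.4, -0.9,  0. ],
       [-0. , -0. , -1. ]]), 'ft_force': array([-0.4, -1. ,  0.2]), 'wrist_torque': array([ 0.,  0., -0.]), 'finger_force': 0.0, 'width': 85.55010274166162}
```

View pics/top0.png

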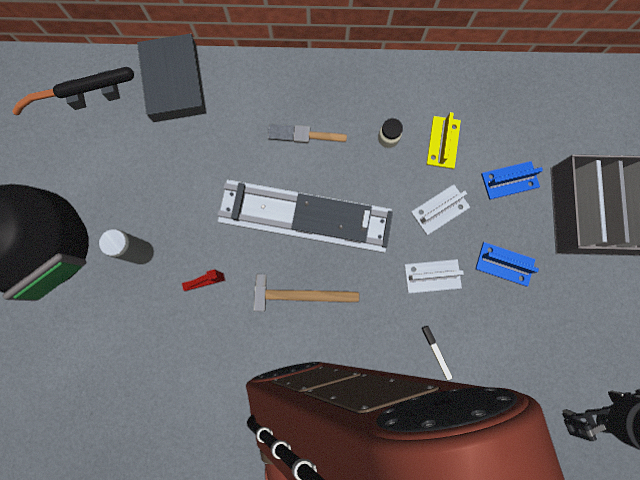

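View pics/scene0.png

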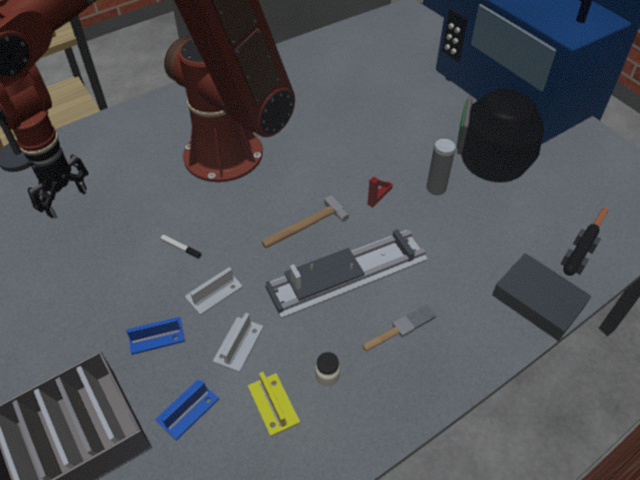

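The top view shows two grey T-coupons at about (440,209) and (434,276). The carriage is at (335,215), with the tab at its right end (367,220) and the stop on the left (238,200). I'll zoom in to count holes.

```bash
python3 - <<'E'
import cv2,numpy as np
t=cv2.imread("pics/top0.png");s=cv2.imread("pics/scene0.png")
r=lambda a:cv2.resize(a,(400,300),interpolation=cv2.INTER_CUBIC)
m=np.vstack([np.hstack([r(t[180:240,400:480]),r(t[246:306,394:474])]),np.hstack([r(s[312:372,200:280]),r(s[262:322,174:254])])])
cv2.imwrite("pics/z.png",m)
cv2.imwrite("pics/bed.png",cv2.resize(t[170:260,210:400],None,fx=4,fy=4,interpolation=cv2.INTER_CUBIC))
E
```

```text
(no output)
```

View pics/z.png

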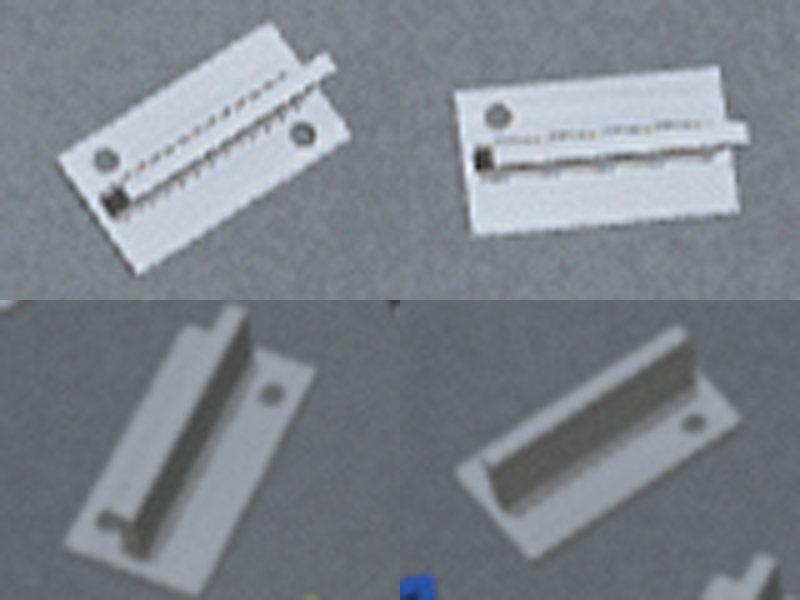

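View pics/bed.png

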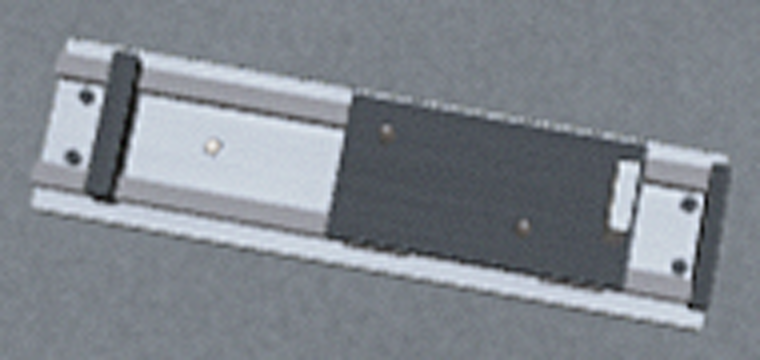

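The zoom shows that the far coupon, at top (440,209), has two holes, at about (421,212) and (460,207). The near one has a single hole. The dowel tips are at about (306.5,202.5) and (341,226). Next I compute poses.

```bash
cat >> h.py <<'E'
def fit(n,pts,uv,x0,z0,free=3):
    """planar pose (x,y,yaw deg) of points (local mm, z from z0) seen in cam n"""
    from scipy.optimize import least_squares
    pts=np.array(pts,float)
    def w(p):
        c,s=np.cos(np.radians(p[2])),np.sin(np.radians(p[2]))
        return np.c_[p[0]+c*pts[:,0]-s*pts[:,1],p[1]+s*pts[:,0]+c*pts[:,1],z0+pts[:,2]]
    r=least_squares(lambda p:(proj(n,w(p))-uv).ravel(),x0,x_scale=[1,1,.5])
    return r.x,r.fun.reshape(-1,2)
E
python3 - <<'E'
from h import *
np.set_printoptions(precision=1,suppress=True)
f=lambda a,k,o:(np.array(a,float)+.5)/k-.5+o
tp=f([[60,158],[270,22],[350,135],[137,273],[106,160],[303,133]],5,[400,180])
print("coupon rays z8\n",ray("top",tp,8))
# order: left end corners; yaw guess: coupon +y toward -y world (image right)
P=[]
w=ray("top",tp,8)
c=w[:4].mean(0); h=w[4]-w[5]; 
for sgn in (1,):
    L=[(35,65,8),(35,-65,8),(-35,-65,8),(-35,65,8),(21,45,8),(-21,-45,8)]
    for y0 in (20,-20,30,-30): 
        x,r=fit("top",L,tp,[c[0],c[1],y0],0); print(x,np.abs(r).max(),r if y0==20 else "")
# scene view check, plate corners (5x from 200,312; second row offset 300)
sp=f([[190,325-300],[314,370-300],[197,594-300],[66,547-300],[271,394-300]],5,[200,312])
print("scene rays z8\n",ray("scene",sp,8))
bd=f([[387,131],[524,226]],4,[210,170]); wb=ray("top",bd,67); print("dowels",wb)
v=wb[0]-wb[1]; print("len",np.linalg.norm(v))
L=[(21,45,67),(-21,-45,67)]
m=wb.mean(0)
a=np.degrees(np.arctan2(v[1],v[0])-np.arctan2(90,42)); x,r=fit("top",L,bd,[m[0],m[1],a],0); print("nest",x,np.abs(r).max())
print("carr corners z45",ray("top",f([[352,95],[646,145],[627,290],[330,237]],4,[210,170]),45))
print("tab top z97",ray("top",f([[618,160],[640,163],[630,232],[608,228]],4,[210,170]),97))
t=np.radians(x[2]); R=np.array([[np.cos(t),-np.sin(t)],[np.sin(t),np.cos(t)]])
for d in (0,-98,-104,160): print(d,x[:2]+R@[0,d])
ss=proj("scene",np.r_[[np.r_[x[:2]+R@[21,45],67]],[np.r_[x[:2]+R@[-21,-45],67]]]);print("scene dowels expected",ss)
print(proj("top",[[400,0,0],[410,0,0]]))
s=cv2.imread("pics/scene0.png");cv2.imwrite("pics/sb.png",cv2.resize(s[225:320,260:440],None,fx=4,fy=4,interpolation=cv2.INTER_CUBIC))
E
```

```text
coupon rays z8
 [[ 605.  -218.2    8. ]
 [ 677.1 -324.     8. ]
 [ 619.9 -362.2    8. ]
 [ 547.9 -255.5    8. ]
 [ 604.5 -241.     8. ]
 [ 620.4 -338.9    8. ]]
[ 612.5 -290.    34.1] 0.6771502234175841 [[-0.7 -0.1]
 [ 0.1 -0.3]
 [ 0.5  0. ]
 [ 0.1  0.3]
 [-0.  -0.1]
 [ 0.   0.1]]
[ 612.5 -290.    34.1] 0.6771502103110834 
[ 612.5 -290.    34.1] 0.6771502100855287 
[ 612.5 -290.    34.1] 0.6771502174985358 
scene rays z8
 [[ 548.  -253.9    8. ]
 [ 604.3 -216.6    8. ]
 [ 676.7 -323.1    8. ]
 [ 621.4 -362.     8. ]
 [ 604.1 -240.7    8. ]]
dowels [[607.4  42.1  67. ]
 [552.1 -39.6  67. ]]
len 98.66055125549082
nest [579.8   1.2  -9. ] 0.11297018614186527
carr corners z45 [[ 634.6   64.5   45. ]
 [ 607.6 -113.4   45. ]
 [ 519.  -102.5   45. ]
 [ 547.    75.1   45. ]]
tab top z97 [[ 586.1  -91.4   97. ]
 [ 584.6 -104.    97. ]
 [ 544.4  -98.5   97. ]
 [ 546.4  -86.    97. ]]
0 [579.8   1.2]
-98 [564.4 -95.6]
-104 [ 563.4 -101.5]
160 [604.9 159.2]
scene dowels expected [[350.5 263.5]
 [310.6 263.7]]
[[322.  292.3]
 [322.1 288.2]]
```

View pics/sb.png

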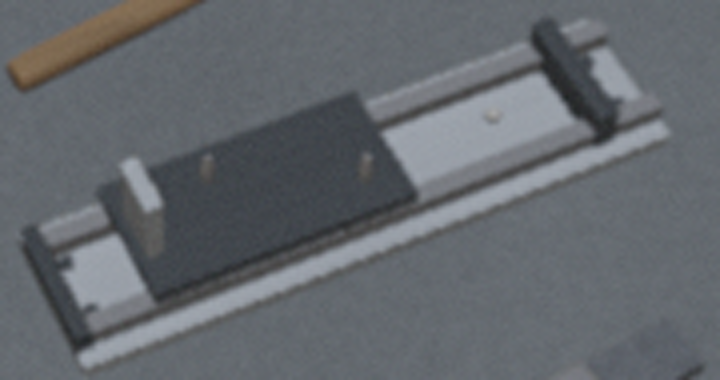

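The scene view agrees: the dowel tips are at about (311.6,263.6) and (351.4,263.4), within 1 px of the prediction. I'll grip the push tab across its thickness. That moves the carriage and also locates it.

```bash
cat >> h.py <<'E'
from scipy.spatial.transform import Rotation as Rn
def go(p,yd,s=None):
    """offset (m) and dr (deg) to TCP p (mm), tool down, tool y along +-heading yd (deg, world)"""
    s=s or ctrl.sense(); R=np.array(s["ee_rot"]); best=None
    for k in (0,180):
        a=np.radians(yd+k); y=np.array([np.cos(a),np.sin(a),0]); z=np.array([0,0,-1.]); T=np.c_[np.cross(y,z),y,z]
        v=Rn.from_matrix(R.T@T).as_rotvec(degrees=True)
        if best is None or np.linalg.norm(v)<np.linalg.norm(best): best=v
    print("offset",np.round(R.T@(np.array(p)-s["tcp_pos"])/1e3,4),"dr",np.round(best,2),"q6",np.round(s["qpos"][[0,5]],1),"tcp",np.round(s["tcp_pos"],1))
    a=R[:,1]; print("tool y heading",np.round(np.degrees(np.arctan2(a[1],a[0])),2),"z",np.round(R[:,2],4))
E
python3 -c "
from h import *
go([564.6,-95.4,150],81.1)"
```

```text
offset [ 0.4872 -0.2241  0.0813] dr [-0.  0. 31.] q6 [-75.9  82. ] tcp [ 197.5 -486.4  231.3]
tool y heading -67.9 z [-0.  0. -1.]
```

jog_arm([
  {"gripper": 0.05, "offset": [0.487, -0.224, 0.03], "dr": [0, 0, -149]},
  {"gripper": 0.05, "offset": [0.487, -0.224, 0.03], "dr": [0, 0, -149]},
  {"gripper": 0.05, "offset": [0.487, -0.224, 0.03], "dr": [0, 0, -149]},
  {"gripper": 0.05, "offset": [0.487, -0.224, 0.03], "dr": [0, 0, -149]},
  {"gripper": 0.05, "offset": [0.487, -0.224, 0.03], "dr": [0, 0, -149]},
  {"gripper": 0.05, "offset": [0.487, -0.224, 0.03], "dr": [0, 0, -149]},
  {"gripper": 0.05, "offset": [0.487, -0.224, 0.03], "dr": [0, 0, -149]},
  {"gripper": 0.05, "offset": [0.487, -0.224, 0.03], "dr": [0, 0, -149]},
  {"gripper": 0.05, "offset": [0.487, -0.224, 0.03], "dr": [0, 0, -149]},
  {"gripper": 0.05, "offset": [0.487, -0.224, 0.03], "dr": [0, 0, -149]},
])

```text
t: 1.63
tcp_pos: [483.5, -181.3, 208.1]
ee_rot: [[-0.071, 0.997, 0.0], [0.997, 0.071, -0.0], [-0.0, 0.0, -1.0]]
ft_force: [2.4, 0.3, -0.9]
width: 50.1
finger_force: 0.0
```

```bash
python3 -c "
from h import *
go([564.6,-95.4,150],81.1)"
```

```text
offset [0.0799 0.087  0.0581] dr [ 1.000e-02  3.000e-02 -7.702e+01] q6 [-28.7  57.3] tcp [ 483.5 -181.3  208.1]
tool y heading 4.08 z [ 5.e-04 -3.e-04 -1.e+00]
```

jog_arm([
  {"gripper": 0.05, "offset": [0.08, 0.087, 0.058], "dr": [0, 0, -77]},
  {"gripper": 0.05, "offset": [0.08, 0.087, 0.058], "dr": [0, 0, -77]},
  {"gripper": 0.05, "offset": [0.08, 0.087, 0.058], "dr": [0, 0, -77]},
  {"gripper": 0.05, "offset": [0.08, 0.087, 0.058], "dr": [0, 0, -77]},
  {"gripper": 0.05, "offset": [0.08, 0.087, 0.058], "dr": [0, 0, -77]},
  {"gripper": 0.05, "offset": [0.08, 0.087, 0.058], "dr": [0, 0, -77]},
  {"gripper": 0.05, "offset": [0.08, 0.087, 0.058], "dr": [0, 0, -77]},
  {"gripper": 0.05, "offset": [0.08, 0.087, 0.058], "dr": [0, 0, -77]},
  {"gripper": 0.05, "offset": [0.08, 0.087, 0.058], "dr": [0, 0, -77]},
  {"gripper": 0.05, "offset": [0.08, 0.087, 0.058], "dr": [0, 0, -77]},
])

```text
t: 2.47
tcp_pos: [564.0, -97.6, 150.0]
ee_rot: [[-0.969, 0.247, -0.0], [0.247, 0.969, 0.0], [0.0, 0.0, -1.0]]
ft_force: [0.1, -0.1, 0.0]
width: 50.0
finger_force: 0.0
```

```bash
python3 -c "
from h import *
go([564.6,-95.4,70],81.1)"
```

```text
offset [-0.0001  0.0023  0.08  ] dr [ 0.  -0.  -5.4] q6 [-17.1  -2.8] tcp [564.  -97.6 150. ]
tool y heading 75.7 z [-0.  0. -1.]
```

jog_arm([
  {"gripper": 0.05, "offset": [0, 0.0023, 0.04], "dr": [0, 0, -5.4]},
  {"gripper": 0.05, "offset": [0, 0.0023, 0.08], "dr": [0, 0, -5.4]},
  {"gripper": 0.05, "offset": [0, 0.0023, 0.08], "dr": [0, 0, -5.4]},
  {"gripper": 0.0, "offset": [0, 0.0023, 0.08], "dr": [0, 0, -5.4]},
  {"gripper": 0.0, "offset": [0, 0.0023, 0.08], "dr": [0, 0, -5.4]},
  {"gripper": 0.0, "offset": [0, 0.0023, 0.08], "dr": [0, 0, -5.4]},
  {"gripper": 0.0, "offset": [0, 0.0023, 0.08], "dr": [0, 0, -5.4]},
  {"gripper": 0.0, "offset": [0, 0.0023, 0.08], "dr": [0, 0, -5.4]},
])

```text
t: 3.13
tcp_pos: [566.1, -95.8, 72.5]
ee_rot: [[-0.987, 0.161, 0.004], [0.161, 0.987, -0.001], [-0.004, -0.0, -1.0]]
ft_force: [-2.0, 0.9, 6.9]
width: 10.6
finger_force: 59.1
```

jog_arm([
  {"gripper": 0.0, "offset": [0, 0.012, 0], "dr": [0, 0, 0]},
  {"gripper": 0.0, "offset": [0, 0.027, 0], "dr": [0, 0, 0]},
  {"gripper": 0.0, "offset": [0, 0.042, 0], "dr": [0, 0, 0]},
  {"gripper": 0.0, "offset": [0, 0.057, 0], "dr": [0, 0, 0]},
  {"gripper": 0.0, "offset": [0, 0.072, 0], "dr": [0, 0, 0]},
  {"gripper": 0.0, "offset": [0, 0.087, 0], "dr": [0, 0, 0]},
  {"gripper": 0.0, "offset": [0, 0.1, 0], "dr": [0, 0, 0]},
  {"gripper": 0.0, "offset": [0, 0.105, 0], "dr": [0, 0, 0]},
  {"gripper": 0.0, "offset": [0, 0.105, 0], "dr": [0, 0, 0]},
])

```text
t: 3.88
tcp_pos: [583.0, 9.5, 72.5]
ee_rot: [[-0.987, 0.159, 0.004], [0.159, 0.987, 0.0], [-0.004, 0.001, -1.0]]
ft_force: [-1.1, 2.5, 8.8]
width: 10.9
finger_force: 59.7
```

jog_arm([
  {"gripper": 0.0, "offset": [0, 0.006, 0], "dr": [0, 0, 0]},
  {"gripper": 0.0, "offset": [0, 0.012, 0], "dr": [0, 0, 0]},
  {"gripper": 0.0, "offset": [0, 0.018, 0], "dr": [0, 0, 0]},
  {"gripper": 0.0, "offset": [0, 0.022, 0], "dr": [0, 0, 0]},
  {"gripper": 0.0, "offset": [0, 0.025, 0], "dr": [0, 0, 0]},
])

```text
t: 4.3
tcp_pos: [586.4, 31.0, 72.5]
ee_rot: [[-0.987, 0.162, 0.003], [0.162, 0.987, -0.005], [-0.003, -0.004, -1.0]]
ft_force: [-5.7, -19.6, 10.5]
width: 11.0
finger_force: 60.4
```

```bash
python3 - <<'E'
from h import *
t=ctrl.get_image("top");s=ctrl.get_image("scene");st=ctrl.sense()
print(st["tcp_pos"],st["ft_force"])
m=np.hstack([cv2.resize(t[165:265,205:405],None,fx=2,fy=2,interpolation=cv2.INTER_CUBIC),cv2.resize(s[215:315,255:455],None,fx=2,fy=2,interpolation=cv2.INTER_CUBIC)])
cv2.imwrite("pics/push.png",m)
E
```

```text
[586.43583803  30.90572797  72.49397164] [-4.36604064 -9.68026339  9.96651175]
```

View pics/push.png

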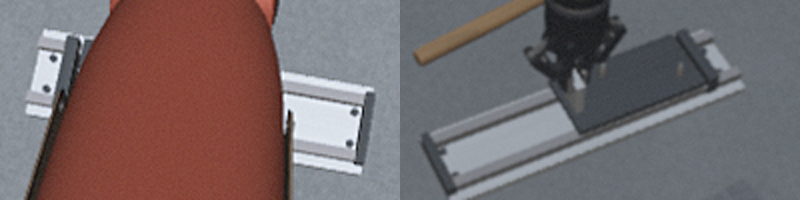

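The scene crop shows the carriage's front edge at the stop, or within a few mm of it. I'll push a little more to confirm the click.

jog_arm([
  {"gripper": 0.0, "offset": [0, 0.002, 0], "dr": [0, 0, 0]},
  {"gripper": 0.0, "offset": [0, 0.004, 0], "dr": [0, 0, 0]},
  {"gripper": 0.0, "offset": [0, 0.004, 0], "dr": [0, 0, 0]},
  {"gripper": 0.0, "offset": [0, 0.004, 0], "dr": [0, 0, 0]},
])

```text
t: 4.73
tcp_pos: [586.4, 31.0, 72.5]
ee_rot: [[-0.986, 0.165, 0.001], [0.165, 0.986, -0.011], [-0.003, -0.011, -1.0]]
ft_force: [-8.3, -27.4, 11.3]
width: 10.9
finger_force: 60.8
```

It is against the hard stop: no motion at 27 N. The tab grip puts the nest at about (601.9,127.8), which agrees with vision. Next I release, lift and head to the two-hole coupon.

jog_arm([
  {"gripper": 0.05, "offset": [0, -0.005, 0], "dr": [0, 0, 0]},
  {"gripper": 0.05, "offset": [0, -0.005, 0], "dr": [0, 0, 0]},
  {"gripper": 0.05, "offset": [0, -0.005, 0], "dr": [0, 0, 0]},
  {"gripper": 0.06, "offset": [0, -0.005, -0.03], "dr": [0, 0, 0]},
  {"gripper": 0.07, "offset": [0, -0.005, -0.07], "dr": [0, 0, 0]},
  {"gripper": 0.08, "offset": [0, -0.005, -0.1], "dr": [0, 0, 0]},
  {"gripper": 0.08, "offset": [0, -0.04, -0.1], "dr": [0, 0, 7]},
  {"gripper": 0.08, "offset": [0, -0.08, -0.1], "dr": [0, 0, 14]},
  {"gripper": 0.08, "offset": [0, -0.12, -0.1], "dr": [0, 0, 21]},
  {"gripper": 0.08, "offset": [0, -0.16, -0.1], "dr": [0, 0, 28]},
])

```text
t: 5.57
tcp_pos: [560.5, -121.8, 170.9]
ee_rot: [[-0.793, 0.609, 0.002], [0.609, 0.793, -0.0], [-0.001, 0.001, -1.0]]
ft_force: [0.8, -0.2, 0.2]
width: 80.2
finger_force: 0.0
```

```bash
python3 -c "
from h import *
print(ctrl.sense()['width'])
go([612.5,-290,120],34.1)"
```

```text
80.1625333575595
offset [-0.1436 -0.1018  0.051 ] dr [ 0.07  0.07 18.39] q6 [-19.6  17.9] tcp [ 560.5 -121.8  170.9]
tool y heading 52.49 z [ 1.6e-03 -1.0e-04 -1.0e+00]
```

jog_arm([
  {"gripper": 0.08, "offset": [-0.0325, -0.023, 0], "dr": [0, 0, 6]},
  {"gripper": 0.08, "offset": [-0.065, -0.046, 0], "dr": [0, 0, 12]},
  {"gripper": 0.08, "offset": [-0.097, -0.069, 0], "dr": [0, 0, 18.4]},
  {"gripper": 0.08, "offset": [-0.13, -0.092, 0.02], "dr": [0, 0, 18.4]},
  {"gripper": 0.08, "offset": [-0.1436, -0.1018, 0.051], "dr": [0.05, 0.05, 18.4]},
  {"gripper": 0.08, "offset": [-0.1436, -0.1018, 0.051], "dr": [0.05, 0.05, 18.4]},
  {"gripper": 0.08, "offset": [-0.1436, -0.1018, 0.051], "dr": [0.05, 0.05, 18.4]},
])

```text
t: 6.15
tcp_pos: [612.1, -288.9, 117.1]
ee_rot: [[-0.563, 0.826, -0.004], [0.826, 0.563, 0.002], [0.004, -0.002, -1.0]]
ft_force: [0.4, 0.3, 0.7]
width: 79.7
finger_force: 0.0
```

```bash
python3 - <<'E'
from h import *
go([612.5,-290,22],34.1)
t=ctrl.get_image("top");s=ctrl.get_image("scene")
cv2.imwrite("pics/t2.png",t);cv2.imwrite("pics/s2.png",s)
a=np.radians(-9.1);R=np.array([[np.cos(a),-np.sin(a)],[np.sin(a),np.cos(a)]])
c=np.array([601,128.]);P=[np.r_[c+R@[21,45],67],np.r_[c+R@[-21,-45],67]]
m=[]
for n,i in(("top",t),("scene",s)):
    uv=proj(n,P); o=np.round(uv.mean(0)).astype(int); print(n,uv,o)
    m.append(cv2.resize(i[o[1]-30:o[1]+30,o[0]-40:o[0]+40],None,fx=5,fy=5,interpolation=cv2.INTER_CUBIC))
cv2.imwrite("pics/d2.png",np.hstack(m))
E
```

```text
offset [-0.0015 -0.0001  0.0951] dr [-0.11 -0.24  0.18] q6 [-31.4  24.3] tcp [ 612.1 -288.9  117.1]
tool y heading 34.28 z [-0.004   0.0024 -1.    ]
top [[253.09652132 192.37308036]
 [286.95310267 216.14093901]] [270 204]
scene [[395.34266264 246.47943154]
 [356.5651827  246.69916197]] [376 247]
```

View pics/d2.png

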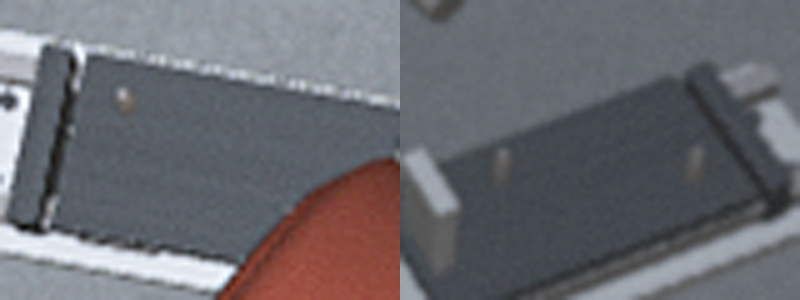

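```bash
python3 - <<'E'
from h import *
np.set_printoptions(precision=2,suppress=True)
print("top dowel+ ",ray("top",[[254.2,192.6]],67)); w=ray("scene",[[394.8,246.2],[356.0,246.6]],67); print("scene",w)
v=w[0]-w[1]; print(np.linalg.norm(v), np.degrees(np.arctan2(v[1],v[0])-np.arctan2(90,42)))
a=np.radians(-9.1);R=np.array([[np.cos(a),-np.sin(a)],[np.sin(a),np.cos(a)]])
print("nest from scene",w[:,:2].mean(0),"from top",ray("top",[[254.2,192.6]],67)[0,:2]-R@[21,45])
E
```

```text
top dowel+  [[628.36 166.47  67.  ]]
scene [[627.35 168.54  67.  ]
 [572.07  85.89  67.  ]]
99.433622117305 -8.759401749631008
nest from scene [599.71 127.22] from top [600.51 125.36]
```

jog_arm([
  {"gripper": 0.08, "offset": [-0.0015, 0, 0.04], "dr": [-0.1, -0.2, 0]},
  {"gripper": 0.08, "offset": [-0.0015, 0, 0.075], "dr": [-0.1, -0.2, 0]},
  {"gripper": 0.07, "offset": [-0.0015, 0, 0.095], "dr": [-0.1, -0.2, 0]},
  {"gripper": 0.05, "offset": [-0.0015, 0, 0.095], "dr": [-0.1, -0.2, 0]},
  {"gripper": 0.02, "offset": [-0.0015, 0, 0.095], "dr": [-0.1, -0.2, 0]},
  {"gripper": 0.0, "offset": [-0.0015, 0, 0.095], "dr": [-0.1, -0.2, 0]},
  {"gripper": 0.0, "offset": [-0.0015, 0, 0.095], "dr": [-0.1, -0.2, 0]},
  {"gripper": 0.0, "offset": [-0.0015, 0, 0.095], "dr": [-0.1, -0.2, 0]},
  {"gripper": 0.0, "offset": [-0.0015, 0, 0.095], "dr": [-0.1, -0.2, 0]},
])

```text
t: 7.0
tcp_pos: [615.3, -290.7, 26.5]
ee_rot: [[-0.564, 0.826, 0.006], [0.826, 0.564, -0.003], [-0.006, 0.003, -1.0]]
ft_force: [0.7, 2.2, 9.6]
width: 8.9
finger_force: 60.0
```

jog_arm([
  {"gripper": 0.0, "offset": [0, 0, -0.01], "dr": [0, 0, 0]},
  {"gripper": 0.0, "offset": [0, 0, -0.03], "dr": [0, 0, 0]},
  {"gripper": 0.0, "offset": [0, 0, -0.06], "dr": [0, 0, 0]},
  {"gripper": 0.0, "offset": [0, 0, -0.095], "dr": [0, 0, 0]},
  {"gripper": 0.0, "offset": [0, 0, -0.12], "dr": [0, 0, 0]},
  {"gripper": 0.0, "offset": [0, 0, -0.12], "dr": [0, 0, 0]},
])

```text
t: 7.5
tcp_pos: [616.2, -291.8, 151.2]
ee_rot: [[-0.564, 0.826, 0.01], [0.826, 0.564, -0.007], [-0.011, 0.005, -1.0]]
ft_force: [1.2, -0.8, -2.1]
width: 8.8
finger_force: 58.8
```

```bash
python3 - <<'E'
from h import *
s=ctrl.sense(); print(s["width"],s["finger_force"],s["ft_force"])
go([601,0,150],-9.1)
go([601,127,150],-9.1)
E
```

```text
8.844962672574345 58.84108006954193 [ 1.23047182 -0.78670389 -2.14695567]
offset [ 0.2495  0.1521 -0.0009] dr [ 0.5   0.53 43.44] q6 [-31.5  24.2] tcp [ 616.2 -291.8  151.2]
tool y heading 34.34 z [ 0.0102 -0.0069 -0.9999]
offset [ 0.3543  0.2237 -0.0018] dr [ 0.5   0.53 43.44] q6 [-31.5  24.2] tcp [ 616.2 -291.8  151.2]
tool y heading 34.34 z [ 0.0102 -0.0069 -0.9999]
```

jog_arm([
  {"gripper": 0.0, "offset": [0.034, 0.0215, 0], "dr": [0.1, 0.1, 5]},
  {"gripper": 0.0, "offset": [0.068, 0.043, 0], "dr": [0.1, 0.1, 10]},
  {"gripper": 0.0, "offset": [0.102, 0.0645, 0], "dr": [0.2, 0.2, 15]},
  {"gripper": 0.0, "offset": [0.136, 0.086, 0], "dr": [0.2, 0.2, 20]},
  {"gripper": 0.0, "offset": [0.17, 0.1075, 0], "dr": [0.3, 0.3, 25]},
  {"gripper": 0.0, "offset": [0.204, 0.129, 0], "dr": [0.3, 0.3, 30]},
  {"gripper": 0.0, "offset": [0.238, 0.1505, 0], "dr": [0.4, 0.4, 35]},
  {"gripper": 0.0, "offset": [0.272, 0.172, 0], "dr": [0.5, 0.5, 40]},
  {"gripper": 0.0, "offset": [0.3, 0.19, 0], "dr": [0.5, 0.5, 43.4]},
  {"gripper": 0.0, "offset": [0.32, 0.202, 0], "dr": [0.5, 0.5, 43.4]},
])

```text
t: 8.33
tcp_pos: [598.8, 91.3, 143.2]
ee_rot: [[0.159, 0.987, -0.009], [0.987, -0.159, 0.005], [0.004, -0.009, -1.0]]
ft_force: [-0.1, -0.1, -3.5]
width: 8.8
finger_force: 58.9
```

```bash
python3 - <<'E'
from h import *
go([601,127,115],-9.1)
E
```

```text
offset [ 0.0355 -0.0032  0.0283] dr [-0.54 -0.22 -0.07] q6 [  1.6 100.8] tcp [598.8  91.3 143.2]
tool y heading -9.17 z [-0.0088  0.0053 -0.9999]
```

jog_arm([
  {"gripper": 0.0, "offset": [0.02, -0.003, 0.01], "dr": [-0.3, -0.1, 0]},
  {"gripper": 0.0, "offset": [0.0355, -0.003, 0.028], "dr": [-0.3, -0.1, 0]},
  {"gripper": 0.0, "offset": [0.0355, -0.003, 0.028], "dr": [-0.3, -0.1, 0]},
  {"gripper": 0.0, "offset": [0.0355, -0.003, 0.028], "dr": [-0.3, -0.1, 0]},
  {"gripper": 0.0, "offset": [0.0355, -0.003, 0.028], "dr": [-0.3, -0.1, 0]},
])

```text
t: 8.75
tcp_pos: [602.0, 123.2, 115.6]
ee_rot: [[0.158, 0.988, -0.003], [0.988, -0.158, 0.002], [0.001, -0.004, -1.0]]
ft_force: [0.5, 0.1, -3.9]
width: 8.9
finger_force: 59.0
```

```bash
python3 - <<'E'
from h import *
go([601,127,115],-9.1)
s=ctrl.sense();T=s["tcp_pos"];R=np.array(s["ee_rot"]);print(R[2])
zu=T[2]-26.5+8
a=np.radians(-9.1);Q=np.array([[np.cos(a),-np.sin(a)],[np.sin(a),np.cos(a)]])
P=[np.r_[T[:2]+Q@p,zu] for p in ([35,65],[35,-65],[-35,-65],[-35,65],[21,45],[-21,-45])]
i=ctrl.get_image("scene"); cv2.imwrite("pics/s3.png",i); uv=proj("scene",P);print(uv)
x,y=np.round(uv.mean(0)).astype(int);print(x-57,y-43)
cv2.imwrite("pics/d3.png",cv2.resize(i[y-43:y+43,x-57:x+57],None,fx=7,fy=7,interpolation=cv2.INTER_CUBIC)[:600,:800])
E
```

```text
offset [ 0.0036 -0.0016  0.0006] dr [-0.21 -0.06  0.04] q6 [  4.7 103.8] tcp [602.  123.2 115.6]
tool y heading -9.06 z [-0.0035  0.0016 -1.    ]
[ 0.00104509 -0.00366768 -0.99999273]
[[404.9613608  241.33700192]
 [359.13737118 259.03623105]
 [346.18419511 239.04078277]
 [391.15126123 222.32323137]
 [395.28636854 240.08405471]
 [355.82324854 240.29342925]]
318 197
```

View pics/d3.png

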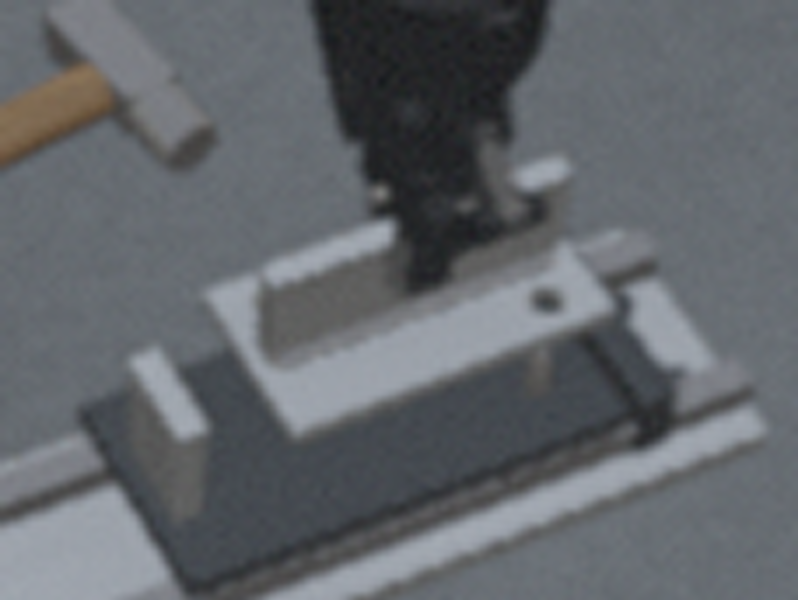

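The scene crop shows the coupon level above the carriage. Its near hole is at crop (548,300) and the dowel is just below it. I'll fit its pose from the corners and the hole, and compare with the nest seen by the same camera.

```bash
python3 - <<'E'
from h import *
np.set_printoptions(precision=2,suppress=True)
T=ctrl.sense()["tcp_pos"]
uv=(np.array([[612,305],[297,437],[208,293],[548,300]])+.5)/7-.5+[318,197]
L=[(35,65,0),(35,-65,0),(-35,-65,0),(21,45,0)]
x,r=fit("scene",L,uv,[602,123,-9],T[2]-18.5);print("coupon",x,"tcp",T,"\n",r)
x2,r=fit("scene",[(21,45,67),(-21,-45,67)],np.array([[394.8,246.2],[356.0,246.6]]),[600,127,-9],0);print("nest",x2)
d=np.array([599.9,126.9])-x[:2];print("need",d,"->tcp",T[:2]+d)
go([T[0]+d[0],T[1]+d[1],T[2]-15],-9.1)
E
```

```text
coupon [601.45 125.43  -8.29] tcp [602.39 122.97 115.98] 
 [[ 0.49  0.25]
 [ 0.08 -0.41]
 [-0.53  0.32]
 [-0.05 -0.18]]
nest [599.71 127.22  -8.77]
need [-1.55  1.47] ->tcp [600.84 124.44]
offset [ 0.   -0.    0.01] dr [-0.17 -0.07  0.  ] q6 [  4.7 103.8] tcp [602.4 123.  116. ]
tool y heading -9.1 z [-0.  0. -1.]
```

jog_arm([
  {"gripper": 0.0, "offset": [0.0015, -0.0019, 0.005], "dr": [-0.1, 0, 0]},
  {"gripper": 0.0, "offset": [0.0015, -0.0019, 0.012], "dr": [-0.1, 0, 0]},
  {"gripper": 0.0, "offset": [0.0015, -0.0019, 0.018], "dr": [-0.1, 0, 0]},
  {"gripper": 0.0, "offset": [0.0015, -0.0019, 0.024], "dr": [-0.1, 0, 0]},
  {"gripper": 0.0, "offset": [0.0015, -0.0019, 0.028], "dr": [-0.1, 0, 0]},
  {"gripper": 0.0, "offset": [0.0015, -0.0019, 0.03], "dr": [-0.1, 0, 0]},
  {"gripper": 0.0, "offset": [0.0015, -0.0019, 0.03], "dr": [-0.1, 0, 0]},
])

```text
t: 9.38
tcp_pos: [600.4, 125.4, 84.9]
ee_rot: [[0.158, 0.988, -0.002], [0.988, -0.158, 0.002], [0.001, -0.002, -1.0]]
ft_force: [0.9, -0.2, -3.0]
width: 8.9
finger_force: 59.1
```

No contact force at z 85, so the dowel tips are already in the holes. I continue down.

jog_arm([
  {"gripper": 0.0, "offset": [0, 0, 0.003], "dr": [0, 0, 0]},
  {"gripper": 0.0, "offset": [0, 0, 0.006], "dr": [0, 0, 0]},
  {"gripper": 0.0, "offset": [0, 0, 0.009], "dr": [0, 0, 0]},
  {"gripper": 0.0, "offset": [0, 0, 0.012], "dr": [0, 0, 0]},
  {"gripper": 0.0, "offset": [0, 0, 0.014], "dr": [0, 0, 0]},
  {"gripper": 0.0, "offset": [0, 0, 0.014], "dr": [0, 0, 0]},
])

```text
t: 9.88
tcp_pos: [600.9, 125.5, 71.6]
ee_rot: [[0.158, 0.988, -0.0], [0.988, -0.158, 0.001], [0.001, -0.001, -1.0]]
ft_force: [3.3, -1.3, -0.8]
width: 8.8
finger_force: 59.4
```

jog_arm([
  {"gripper": 0.0, "offset": [0, 0, 0.0015], "dr": [0, 0, 0]},
  {"gripper": 0.0, "offset": [0, 0, 0.003], "dr": [0, 0, 0]},
  {"gripper": 0.0, "offset": [0, 0, 0.003], "dr": [0, 0, 0]},
  {"gripper": 0.0, "offset": [0, 0, 0.003], "dr": [0, 0, 0]},
])

```text
t: 10.22
tcp_pos: [601.0, 125.6, 71.4]
ee_rot: [[0.157, 0.988, 0.001], [0.988, -0.157, 0.001], [0.002, 0.001, -1.0]]
ft_force: [-6.4, -2.5, 26.5]
width: 8.9
finger_force: 63.6
```

jog_arm([
  {"gripper": 0.0, "offset": [0, 0, 0], "dr": [0, 0, 0]},
  {"gripper": 0.0, "offset": [0, 0, 0], "dr": [0, 0, 0]},
  {"gripper": 0.0, "offset": [0, 0, 0], "dr": [0, 0, 0]},
  {"gripper": 0.0, "offset": [0, 0, 0], "dr": [0, 0, 0]},
  {"gripper": 0.0, "offset": [0, 0, 0], "dr": [0, 0, 0]},
  {"gripper": 0.0, "offset": [0, 0, 0], "dr": [0, 0, 0]},
])

```text
t: 10.72
tcp_pos: [601.1, 125.6, 71.4]
ee_rot: [[0.157, 0.988, 0.001], [0.988, -0.157, 0.001], [0.002, 0.001, -1.0]]
ft_force: [-7.5, -1.6, 27.4]
width: 9.0
finger_force: 63.6
```

```bash
python3 - <<'E'
from h import *
i=ctrl.get_image("scene");cv2.imwrite("pics/d4.png",cv2.resize(i[205:291,318:432],None,fx=7,fy=7,interpolation=cv2.INTER_CUBIC)[:600,:798])
E
```

```text
(no output)
```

View pics/d4.png

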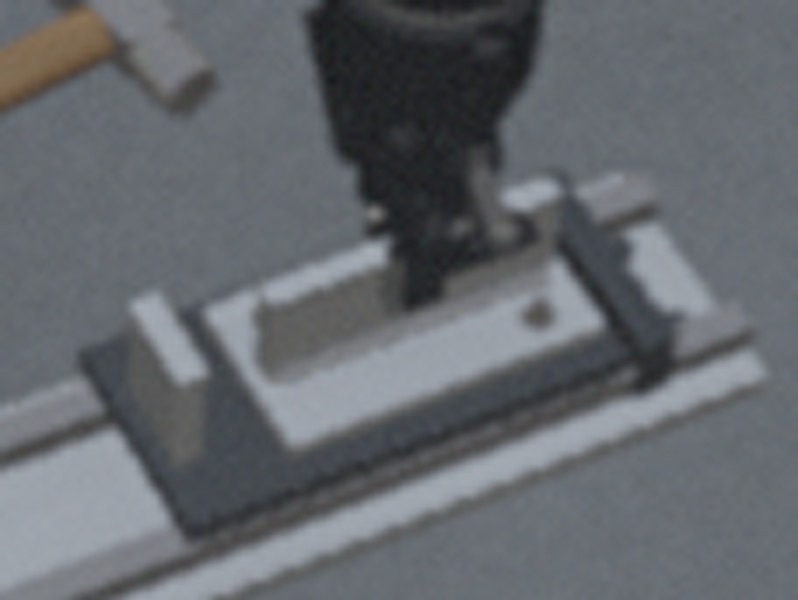

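The coupon lies flat on the carriage with the dowel showing through the near hole at about (538,312). The carriage is at the stop, and the press is steady at about 27 N. I'm handing in.

```bash
python3 -c "
from workcell import ctrl
print(ctrl.finish_job())"
```

```text
the job is handed in; nothing more can be done
None
```

The job is handed in with the carriage home against the stop and the two-hole coupon flat over both dowels, still gripped by its web and pressed down at about 27 N; no verdict came back.

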